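# Lock a fresh filter into the bench fume extractor

### The job

Put the fresh white filter cartridge into the round socket on top of the fume extractor: push it down against the spring, twist it a quarter turn clockwise until it locks, and let go. Leave the brown spent cartridge standing where it is.

Things in the scene. Friction and masses are not known exactly. Their poses are not given: they have to be found in the camera images.
- fresh: Fresh filter cartridge, loose, 0.22 kg, upright, 108 tall: white drum (96 across, at heights 29-69) with blue grip bar on top (68-108 high, 60 long along x, 20 thick along y). Below, a 56 neck (lowest 8 tapered to 44) with two lugs along +x and -x, in line with the bar, to 43 from the axis, 14 wide, 8-16 high. Half a turn changes nothing. Origin: centre of underside, z up. Sizes in mm.
- spent: Spent filter cartridge, not to be used: same shape, size and origin as the fresh one, but all brown with a dark brown grip bar.
- extractor: Fume extractor, fixed: teal box 180 x 180 x 85 mm high, round socket with a silver bayonet lip in its top: opening 66 mm across with two lug notches about 30 mm wide towards its own +x and -x (white marks beside them; good to 10 degrees). Green marks at +y and -y: where the bar points when locked. Origin: centre of underside, z up.
- socket (a point): Socket centre, level with the box top. The cartridge meets the spring with its underside 13 mm below this (6 N) and bottoms at 29 mm (12.5 N), drum on the box top. At 23 mm or deeper it can turn clockwise seen from above; a stop comes about 15 degrees past the quarter turn. Let go at a quarter turn (within 10 degrees), it springs up to 19 mm deep, locked.
Mind the look-alikes: they are no part of the job. Leave any green look-alike of the fresh alone.

How it is judged:
By the outcome, as a careful person would: the job done as asked, in the order asked, and still so for the second after the job is handed in, with the robot touching nothing.
It also fails if it takes over 45 s, if anything falls off the work surface, if the arm or the gripper's body presses on something with over 40 N, if the wrist force passes 120 N, or if a joint passes its speed limit or range.

### The arm

A 6-joint arm with a two-finger parallel gripper is mounted at the origin on the work surface. World frame = base frame: x ahead of the robot, y to its left, z up, the work surface at z = 0. Lengths are in m, angles in degrees, forces in N, time in s.
With the tool pointing down it reaches from about 0.4 to 0.825 m from the base axis. Payload 7 kg.
Tool frame: the origin (TCP) lies midway between the tips of the shut fingers; the grasp point (between the pads) lies 19 mm behind it; z points along the fingers, y is the line along which they close (so a half turn about z gives the same grasp; the last joint's range is limited). The gripper opens to 88 mm and grips with 3 to 60 N. Pads are 19 mm wide; open, the fingers measure 130 mm over their backs; the gripper's body (78 mm by 193 mm) begins 47 mm behind the grasp point.
Start: joints at [-53.623, 20.546, 0.682, 0, -70.136, -16.507], TCP at [0.229, -0.635, 0.227] pointing down, gripper open.
Joint ranges: [-176.03, 176.03], [-82.01, 121.73], [-58.28, 71.71], [-173.87, 95.51], [-174.79, -0.11], [-173.66, 173.66]. Speed limits (degrees/s): [136.94, 136.94, 172.46, 180, 180, 180].

### API

Orientations are given as [roll, pitch, yaw] about the fixed x, y, z axes, in that order (R = Rz(yaw) Ry(pitch) Rx(roll)).
In Python, from plant import ctrl gives the robot as it stands.
- The arm moves only by the tool arm_command, never from a script. Its argument "steps" is a list of rows, each an object with "translation": the shift along the tool's x, y, z in mm, a list of three; "rotation": the turn, a rotation vector about the tool's x, y, z in units of 5 degrees (1.0 is 5 degrees), a list of three; "claw": the finger opening in mm, from 0 to 87.6. In form: [{"translation": [x, y, z], "rotation": [rx, ry, rz], "claw": claw}, ...]. A call has 1 to 5 rows; each row is the pose to reach, as a shift and turn from the pose commanded when the call began, along the tool's axes at that moment; what a row does not reach only later rows make up. A row lasts 1/10 s, in which the tool goes at most 50 mm and 8.59 degrees, less where a joint would pass 70% of its speed; a pose out of reach is approached as far as the arm can. A call with a gripper value outside its range is refused whole. The fingers move at their own pace and stop on an object; the grip force is fixed at half the most. Time passes only in rows, so rows that repeat a pose let the fingers close. It gives the time, the measured TCP pose, the force, the opening and the grip force at its end, in the units of the state.
- ctrl.get_obs(): the state, without advancing time (a new reading comes with each control period).
- ctrl.snapshot(name): name is "side" or "top" or "wrist"; returns (picture, depth): 400x640x3 uint8, red, green, blue; 400x640 float32, m along the optical axis (not along the pixel's ray), 0 where there is no reading.
- ctrl.calibration(name): a dict with "vertical_fov" (degrees; the focal length in pixels is half the picture's height over the tangent of half this angle, whatever the lens; pixels are square), "cx", "cy" (the principal point, pixels), "rvec" (rotation vector, rad) and "tvec" (3), from world to camera coordinates, as OpenCV has them; the wrist camera has in their place "hand_eye" (4x4, takes a point from camera to tool coordinates, whose origin is the TCP and whose axes are the flange's). Camera axes: x right, y down, z forward; pixel columns grow to the right and rows downward; lengths in m; the calibration is good to about 2 mm. The wrist camera is an equidistant fisheye: a pixel r from the principal point sees the ray r / f radians off the axis. A picture is of the moment at which its call begins: read the wrist's pose just before it. calibration takes no time and is no camera call.
- ctrl.close_job(): hands the job in; it is judged then, once.
The state is a dict: "clock": time; "joint_pos": joint angles; "qvel": joint speeds; "tau": joint torques, N m; "tool_pos": TCP position; "orientation": TCP orientation; "force": force on the tool from outside, world axes, zero at the start; "moment": the same for the moment, N m; "opening": finger opening in m; "gripper_force": force on a finger pad.
Only numpy, scipy, OpenCV 4.12 (cv2) and the standard library are available. Lean on these libraries where they do the work, as an engineer would, in place of code of your own. Each camera call takes 0.05 s, during which the arm holds its last target. There are 200 camera calls.

## Working session

There is one attempt and no reset: what is moved stays moved. The work goes in short steps, Python scripts to look and compute and a tool call to move; the robot and the scene stay as the last step left them, time stands still between calls to the robot, and variables do not carry over. Pictures are saved under pics/ and viewed, at most 10 in all, crops included, and the job is handed in when it is done.

Besides the shell and the picture viewer there is one more tool, called after "Call:" as name(argument=value, ...) on one line, values as JSON. arm_command: Moves the arm, as the interface text tells. Its arguments: {"type":"object","properties":{"steps":{"type":"array"}},"required":["steps"]}

```bash
mkdir -p pics
cat > h.py <<'E'
import numpy as np, cv2
from plant import ctrl
from scipy.spatial.transform import Rotation as Ro
def cam(n):
    c=ctrl.calibration(n); f=200/np.tan(np.radians(c["vertical_fov"]/2)); return c,f
def shot(n,name):
    p,d=ctrl.snapshot(n); cv2.imwrite(f"pics/{name}.png",p[:,:,::-1]); np.save(f"pics/{name}.npy",d); return p,d
def pts(n,d):
    "world point per pixel from depth (fixed cameras)"
    c,f=cam(n); R=cv2.Rodrigues(np.array(c["rvec"],float))[0]; t=np.array(c["tvec"],float).ravel()
    v,u=np.mgrid[:400,:640]
    P=np.stack([(u-c["cx"])/f*d,(v-c["cy"])/f*d,d],-1)
    return (P-t)@R
def plane(n,uv,z):
    c,f=cam(n); R=cv2.Rodrigues(np.array(c["rvec"],float))[0]; t=np.array(c["tvec"],float).ravel()
    uv=np.atleast_2d(uv).astype(float); r=np.c_[(uv[:,0]-c["cx"])/f,(uv[:,1]-c["cy"])/f,np.ones(len(uv))]@R
    o=-R.T@t; return o+r*((z-o[2])/r[:,2])[:,None]
E
python3 - <<'E'
from h import *
shot("top","top0");shot("side","side0")
o=ctrl.get_obs();print(o)
for n in("top","side","wrist"):print(ctrl.calibration(n))
a=cv2.imread("pics/top0.png");b=cv2.imread("pics/side0.png")
E
```

```text
{'clock': 0.1, 'joint_pos': array([-5.36247031e+01,  2.05884500e+01,  6.38710559e-01, -1.67870129e-02,
       -7.01349499e+01, -1.65060309e+01]), 'qvel': array([-0.09215953, -0.01536748,  0.05970102,  0.00924926,  0.04537748,
       -0.04812219]), 'tau': array([-4.54158826e-04, -5.84162521e+01,  2.93749273e+01,  7.01536685e+00,
        1.01467530e-02, -9.03086902e-05]), 'tool_pos': array([ 0.22922946, -0.63442541,  0.22570435]), 'orientation': array([ 1.79914317e+02, -8.93246095e-03, -1.60136443e+02]), 'force': array([ 0.37722954,  0.55847448, -0.5599419 ]), 'moment': array([ 0.02165086,  0.04317442, -0.01513902]), 'gripper_force': 0.0, 'opening': 0.08794041795848682}
{'vertical_fov': 48.881997422999994, 'cx': 324.7044233222688, 'cy': 201.10100024506804, 'rvec': array([ 2.19962994, -2.16942987,  0.04840801]), 'tvec': array([0.0652492 , 0.43583219, 1.04095524])}
{'vertical_fov': 47.13119121961877, 'cx': 322.3177343455039, 'cy': 195.12587310039373, 'rvec': array([ 0.45066916, -2.79536882,  1.10391768]), 'tvec': array([0.44355218, 0.1481477 , 1.32450017])}
{'vertical_fov': 65.70646984690485, 'cx': 321.02239585748276, 'cy': 201.4475680616312, 'hand_eye': array([[ 7.87409321e-04, -9.61714475e-01, -2.74052272e-01,
         7.52365280e-02],
       [ 9.99999312e-01,  5.18847805e-04,  1.05244642e-03,
         6.88802227e-04],
       [-8.69961540e-04, -2.74052912e-01,  9.61714222e-01,
        -1.58266047e-01],
       [ 0.00000000e+00,  0.00000000e+00,  0.00000000e+00,
         1.00000000e+00]])}
```

View pics/top0.png

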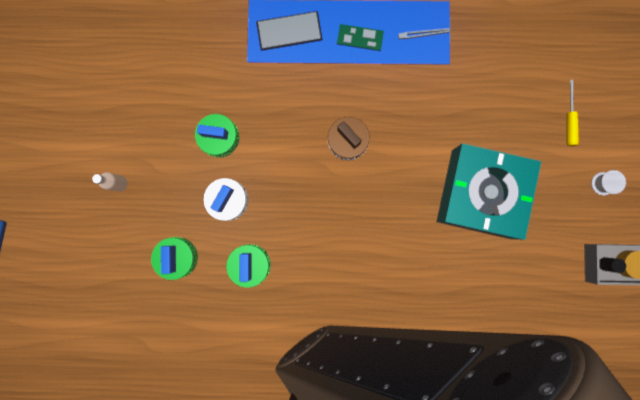

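View pics/side0.png

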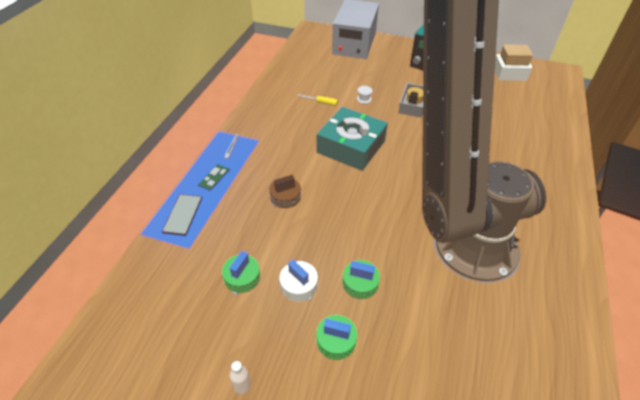

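The top view shows these candidates:
- White drum with blue bar at (225,199): this matches the fresh cartridge.
- Green look-alikes at (216,135), (172,258) and (248,266).
- Brown spent cartridge at (348,138).
- White jar at (608,183).

I choose (225,199). The extractor socket is near (492,191), with white marks at (500,158) and (487,224) and green marks at (460,184) and (527,199).

```bash
cat > meas.py <<'E'
from h import *
def bar(name,roi):
    p=cv2.imread(f"pics/{name}.png");hsv=cv2.cvtColor(p,cv2.COLOR_BGR2HSV);P=pts("top",np.load(f"pics/{name}.npy"))
    u0,v0,u1,v1=roi;m=np.zeros((400,640),np.uint8);m[v0:v1,u0:u1]=1
    return hsv,P,m
hsv,P,m=bar("top0",(195,170,255,230))
H,S,V=[hsv[...,i].astype(int) for i in range(3)]
blue=m*((H>100)&(H<130)&(S>120)); white=m*((S<60)&(V>120))
for n,k in(("blue",blue),("white",white)):
    z=P[...,2][k>0];print(n,k.sum(),np.percentile(z,[5,50,95]))
top=(blue>0)&(P[...,2]>.095)
uv=np.argwhere(top)[:,::-1];q=plane("top",uv,.108)
r=cv2.minAreaRect((q[:,:2]*1000).astype(np.float32));print("bar rect mm,deg",r)
print("depth mean",P[top].mean(0)); e,w=np.linalg.eigh(np.cov(q[:,:2].T));print("axis deg",np.degrees(np.arctan2(w[1,1],w[0,1])),np.sqrt(12*e)*1000)
both=((white+blue)>0).astype(np.uint8);c=max(cv2.findContours(both,0,1)[0],key=cv2.contourArea)
(cu,cv_),rr=cv2.minEnclosingCircle(c);print("drum",cu,cv_,plane("top",[cu,cv_],.069),plane("top",[[cu+rr,cv_],[cu-rr,cv_]],.069))
hsv,P,m=bar("top0",(430,135,550,250));H,S,V=[hsv[...,i].astype(int) for i in range(3)]
z=P[...,2];teal=m*((H>75)&(H<100)&(S>80)&(z>.07));print("box z",np.median(z[teal>0]))
print("box rect",cv2.minAreaRect((plane("top",np.argwhere(teal)[:,::-1],.085)[:,:2]*1000).astype(np.float32)))
g=m*((H>45)&(H<75)&(S>150)&(V>120));wm=m*((S<40)&(V>200))
for n,k in(("green",g),("white",wm)):
    nl,l,st,ce=cv2.connectedComponentsWithStats(k.astype(np.uint8))
    for i in range(1,nl):
        if st[i,4]>8:print(n,st[i,4],ce[i],plane("top",ce[i],.085)[0])
gray=m*((S<60)&(V>70)&(V<235));nl,l,st,ce=cv2.connectedComponentsWithStats(gray.astype(np.uint8));i=1+st[1:,4].argmax();
q=plane("top",np.argwhere(l==i)[:,::-1],.085);print("ring",cv2.minEnclosingCircle((q[:,:2]*1000).astype(np.float32)),cv2.fitEllipse(cv2.convexHull((q[:,:2]*1000).astype(np.float32))))
a=cv2.imread("pics/top0.png");cv2.imwrite("pics/c0.png",np.hstack([cv2.resize(a[160:240,185:265],(400,400),interpolation=2),cv2.resize(a[135:250,435:550],(400,400),interpolation=2)]))
E
python3 meas.py
```

```text
blue 247 [0.10236118 0.10707337 0.1102038 ]
white 1168 [0.04524775 0.06825111 0.07197067]
bar rect mm,deg ((433.0971374511719, 297.9649353027344), (20.56070899963379, 57.82365417480469), 61.66054916381836)
depth mean [0.43341766 0.29821633 0.10694979]
axis deg 151.78003269125387 [20.54049122 57.62429003]
drum 225.3333282470703 199.0 [[0.43337413 0.29674766 0.069     ]] [[0.43405136 0.24599704 0.069     ]
 [0.43269593 0.34757065 0.069     ]]
box z 0.08419429680785631
box rect ((457.6997985839844, -301.286376953125), (183.55316162109375, 180.75990295410156), 77.73213958740234)
green 48 [460.5625     183.39583333] [ 0.47424934 -0.23193312  0.085     ]
green 50 [526.12 198.34] [ 0.44280844 -0.37664704  0.085     ]
white 46 [500.  158.5] [ 0.53119487 -0.31981771  0.085     ]
white 371 [476.84366577 187.30458221] [ 0.4659761  -0.26798036  0.085     ]
white 379 [509.21635884 194.70448549] [ 0.45040573 -0.33944117  0.085     ]
white 50 [486.38 223.16] [ 0.38655147 -0.28851802  0.085     ]
ring ((458.4039306640625, -303.6744689941406), 54.638275146484375) ((458.62744140625, -303.87420654296875), (106.96394348144531, 108.71563720703125), 164.5524139404297)
```

View pics/c0.png

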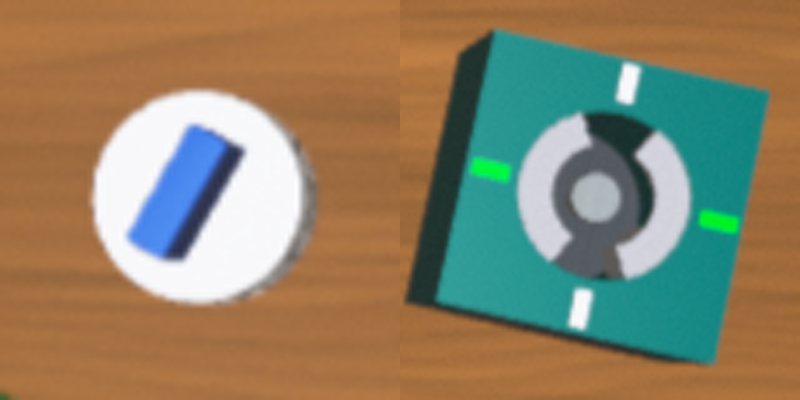

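The close crop confirms the white drum and blue bar at (225,199). The socket notches line up with the white marks.

```bash
cat > go.py <<'E'
import sys; from h import *
o=ctrl.get_obs();R=Ro.from_euler("xyz",o["orientation"],degrees=True)
print("t",o["clock"],"pos",o["tool_pos"].round(4),"rpy",o["orientation"].round(2),"q",o["joint_pos"].round(1),"F",o["force"].round(1),"M",o["moment"].round(2),"open",round(o["opening"],4),round(o["gripper_force"],1))
a=list(map(float,sys.argv[1:]))
for i in range(0,len(a),4):
    T=Ro.from_euler("xyz",[180,0,a[i+3]],degrees=True)
    print("translation",(R.inv().apply(np.array(a[i:i+3])-o["tool_pos"])*1000).round(1),"rotation",((R.inv()*T).as_rotvec(degrees=True)/5).round(2))
E
python3 go.py .42 -.48 .25 -120   .5 -.3 .25 -100
```

```text
t 0.1 pos [ 0.2292 -0.6344  0.2257] rpy [ 1.7991e+02 -1.0000e-02 -1.6014e+02] q [-53.6  20.6   0.6  -0.  -70.1 -16.5] F [ 0.4  0.6 -0.6] M [ 0.02  0.04 -0.02] open 0.0879 0.0
translation [-231.9   80.5  -24.2] rotation [ 0.02  0.   -8.03]
translation [-368.3  222.6  -24. ] rotation [ 2.000e-02  1.000e-02 -1.203e+01]
```

Call:
arm_command(steps=[{"translation": [-232, 80, -24], "rotation": [0, 0, -8], "claw": 87}, {"translation": [-232, 80, -24], "rotation": [0, 0, -8], "claw": 87}, {"translation": [-232, 80, -24], "rotation": [0, 0, -8], "claw": 87}, {"translation": [-232, 80, -24], "rotation": [0, 0, -8], "claw": 87}, {"translation": [-232, 80, -24], "rotation": [0, 0, -8], "claw": 87}])

```text
clock: 0.6
tool_pos: [0.4217, -0.479, 0.2505]
orientation: [180.0, 0.0, -119.8]
force: [0.4, -0.1, 0.3]
opening: 0.0875
gripper_force: 0.0
```

```bash
python3 go.py .55 -.26 .25 -85
```

```text
t 0.6 pos [ 0.4217 -0.479   0.2505] rpy [ 1.7998e+02  1.0000e-02 -1.1979e+02] q [-31.2  16.3  -2.2  -0.  -71.5   1.4] F [ 0.4 -0.1  0.3] M [-0.1   0.01  0.02] open 0.0875 0.0
translation [-253.8   -2.5    0.6] rotation [ 0.    0.   -6.96]
```

Call:
arm_command(steps=[{"translation": [-250, 0, 0], "rotation": [0, 0, -7], "claw": 87}, {"translation": [-250, 0, 0], "rotation": [0, 0, -7], "claw": 87}, {"translation": [-250, 0, 0], "rotation": [0, 0, -7], "claw": 87}, {"translation": [-250, 0, 0], "rotation": [0, 0, -7], "claw": 87}, {"translation": [-250, 0, 0], "rotation": [0, 0, -7], "claw": 87}])

```text
clock: 1.1
tool_pos: [0.5464, -0.2625, 0.2504]
orientation: [180.0, 0.0, -84.8]
force: [0.5, -0.6, 0.2]
opening: 0.0867
gripper_force: 0.0
```

```bash
python3 go.py .54 -.02 .25 -60
```

```text
t 1.1 pos [ 0.5464 -0.2625  0.2504] rpy [ 1.7998e+02  1.0000e-02 -8.4820e+01] q [ -7.2  13.3  -6.3  -0.  -70.4  12.4] F [ 0.5 -0.6  0.2] M [-0.04 -0.    0.02] open 0.0867 0.0
translation [-242.   -15.5    0.4] rotation [ 0.    0.   -4.96]
```

Call:
arm_command(steps=[{"translation": [-242, -15, 0], "rotation": [0, 0, -5], "claw": 60}, {"translation": [-242, -15, 0], "rotation": [0, 0, -5], "claw": 60}, {"translation": [-242, -15, 0], "rotation": [0, 0, -5], "claw": 60}, {"translation": [-242, -15, 0], "rotation": [0, 0, -5], "claw": 60}, {"translation": [-242, -15, 0], "rotation": [0, 0, -5], "claw": 60}])

```text
clock: 1.6
tool_pos: [0.5397, -0.0198, 0.2504]
orientation: [180.0, 0.0, -60.1]
force: [2.1, 0.3, -0.1]
opening: 0.0607
gripper_force: 0.0
```

```bash
python3 go.py .475 .2 .23 -28.2
```

```text
t 1.6 pos [ 0.5397 -0.0198  0.2504] rpy [ 1.7999e+02  2.0000e-02 -6.0080e+01] q [ 18.7   6.9 -14.2  -0.  -68.8  11.2] F [ 2.1  0.3 -0.1] M [ 0.   -0.06  0.  ] open 0.0607 0.0
translation [-222.7  -53.6   20.5] rotation [ 0.    0.   -6.38]
```

Call:
arm_command(steps=[{"translation": [-223, -54, 20], "rotation": [0, 0, -6.4], "claw": 60}, {"translation": [-223, -54, 20], "rotation": [0, 0, -6.4], "claw": 60}, {"translation": [-223, -54, 20], "rotation": [0, 0, -6.4], "claw": 60}, {"translation": [-223, -54, 20], "rotation": [0, 0, -6.4], "claw": 60}, {"translation": [-223, -54, 20], "rotation": [0, 0, -6.4], "claw": 60}])

```text
clock: 2.1
tool_pos: [0.4747, 0.2008, 0.2302]
orientation: [180.0, 0.0, -27.8]
force: [0.4, -0.3, -0.3]
opening: 0.0601
gripper_force: 0.0
```

```bash
python3 go.py .4333 .2975 .2 -28.2
python3 - <<'E'
from h import *
o=ctrl.get_obs();p,d=shot("wrist","w1")
hsv=cv2.cvtColor(p,cv2.COLOR_RGB2HSV);H,S,V=[hsv[...,i].astype(int) for i in range(3)]
c,f=cam("wrist");v,u=np.mgrid[:400,:640];x=u-c["cx"];y=v-c["cy"];r=np.hypot(x,y)+1e-9;th=r/f
ray=np.stack([np.sin(th)*x/r,np.sin(th)*y/r,np.cos(th)],-1)
he=np.array(c["hand_eye"]);R=Ro.from_euler("xyz",o["orientation"],degrees=True).as_matrix()
W=ray@he[:3,:3].T@R.T;O=R@he[:3,3]+o["tool_pos"]
def pl(z):return O+W*((z-O[2])/W[...,2])[...,None]
P=O+ (ray*(d/ray[...,2])[...,None])@he[:3,:3].T@R.T
k=((H>100)&(H<130)&(S>120)&(d>0)&(P[...,2]>.1)&(P[...,2]<.12)).astype(np.uint8)
n,l,st,ce=cv2.connectedComponentsWithStats(k)
for i in range(1,n):
    if st[i,4]>100:
        q=(pl(.108)[l==i][:,:2]*1000).astype(np.float32);print(ce[i].round(),cv2.minAreaRect(q))
E
```

```text
t 2.1 pos [0.4747 0.2008 0.2302] rpy [ 1.7999e+02  2.0000e-02 -2.7810e+01] q [ 44.8   5.3 -18.8  -0.  -65.9  17.4] F [ 0.4 -0.3 -0.3] M [-0.11  0.11  0.04] open 0.0601 0.0
translation [-81.7 -66.3  30.2] rotation [0.   0.   0.08]
[163. 156.] ((582.787841796875, 323.4289855957031), (63.121238708496094, 20.304119110107422), 81.8980712890625)
```

View pics/w1.png

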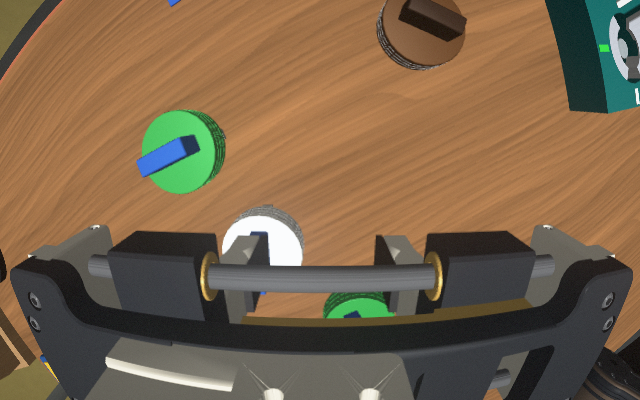

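The wrist view shows a green look-alike at (180,150) and the white drum at (262,245), partly hidden by the fingers. The spent cartridge is at (420,25). I'm moving above the fresh one.

Call:
arm_command(steps=[{"translation": [-82, -66, 30], "rotation": [0, 0, 0.1], "claw": 60}, {"translation": [-82, -66, 30], "rotation": [0, 0, 0.1], "claw": 60}, {"translation": [-82, -66, 30], "rotation": [0, 0, 0.1], "claw": 60}, {"translation": [-82, -66, 30], "rotation": [0, 0, 0.1], "claw": 60}, {"translation": [-82, -66, 30], "rotation": [0, 0, 0.1], "claw": 60}])

```text
clock: 2.65
tool_pos: [0.4349, 0.2947, 0.2005]
orientation: [180.0, -0.0, -28.6]
force: [1.1, -0.0, -0.1]
opening: 0.0597
gripper_force: 0.0
```

```bash
python3 go.py .4333 .2975 .074 -28.2
```

```text
t 2.65 pos [0.4349 0.2947 0.2005] rpy [179.96  -0.   -28.6 ] q [ 55.5   7.6 -20.3   0.  -62.2   5.9] F [ 1.1 -0.  -0.1] M [-0.11  0.14  0.03] open 0.0597 0.0
translation [ -2.7  -1.8 126.5] rotation [ 0.01 -0.   -0.08]
```

Call:
arm_command(steps=[{"translation": [0, 0, 40], "rotation": [0, 0, 0], "claw": 60}, {"translation": [0, 0, 60], "rotation": [0, 0, 0], "claw": 60}, {"translation": [0, 0, 70], "rotation": [0, 0, 0], "claw": 60}, {"translation": [0, 0, 70], "rotation": [0, 0, 0], "claw": 60}])

```text
clock: 3.05
tool_pos: [0.435, 0.2937, 0.1299]
orientation: [179.9, 0.0, -28.7]
force: [0.6, 0.6, 0.5]
opening: 0.0602
gripper_force: 0.0
```

```bash
python3 go.py .4333 .2975 .074 -28.2
```

```text
t 3.05 pos [0.435  0.2937 0.1299] rpy [ 1.7989e+02  1.0000e-02 -2.8710e+01] q [ 55.5  11.5 -25.7   0.  -52.9   5.8] F [0.6 0.6 0.5] M [-0.05  0.17 -0.02] open 0.0602 0.0
translation [-3.3 -2.6 55.9] rotation [ 0.02  0.   -0.1 ]
```

Call:
arm_command(steps=[{"translation": [-3.3, -2.6, 25], "rotation": [0, 0, -0.1], "claw": 60}, {"translation": [-3.3, -2.6, 45], "rotation": [0, 0, -0.1], "claw": 60}, {"translation": [-3.3, -2.6, 55], "rotation": [0, 0, -0.1], "claw": 60}, {"translation": [-3.3, -2.6, 55], "rotation": [0, 0, -0.1], "claw": 60}])

```text
clock: 3.45
tool_pos: [0.4334, 0.2985, 0.0754]
orientation: [179.9, 0.0, -28.2]
force: [-0.1, -0.7, 0.3]
opening: 0.06
gripper_force: 0.0
```

```bash
python3 go.py .4333 .2975 .074 -28.2
```

```text
t 3.45 pos [0.4334 0.2985 0.0754] rpy [179.94   0.   -28.15] q [ 55.9  15.4 -29.1   0.  -45.5   5.9] F [-0.1 -0.7  0.3] M [-0.05  0.13  0.02] open 0.06 0.0
translation [0.4 0.9 1.4] rotation [0.01 0.   0.01]
```

No contact, and the height is good. I'm closing the gripper.

Call:
arm_command(steps=[{"translation": [0, 0, 1], "rotation": [0, 0, 0], "claw": 10}, {"translation": [0, 0, 1], "rotation": [0, 0, 0], "claw": 10}, {"translation": [0, 0, 1], "rotation": [0, 0, 0], "claw": 10}, {"translation": [0, 0, 1], "rotation": [0, 0, 0], "claw": 10}, {"translation": [0, 0, 1], "rotation": [0, 0, 0], "claw": 10}])

```text
clock: 3.95
tool_pos: [0.4333, 0.2991, 0.0749]
orientation: [-180.0, -0.0, -28.1]
force: [1.1, 0.2, -0.3]
opening: 0.0256
gripper_force: 0.0
```

Call:
arm_command(steps=[{"translation": [0, 0, 0], "rotation": [0, 0, 0], "claw": 10}, {"translation": [0, 0, -20], "rotation": [0, 0, 0], "claw": 10}, {"translation": [0, 0, -60], "rotation": [0, 0, 0], "claw": 10}, {"translation": [0, 0, -110], "rotation": [0, 0, 0], "claw": 10}, {"translation": [0, 0, -150], "rotation": [0, 0, 0], "claw": 10}])

```text
clock: 4.45
tool_pos: [0.4332, 0.2988, 0.2269]
orientation: [-180.0, -0.0, -28.1]
force: [1.2, 1.2, -2.5]
opening: 0.0199
gripper_force: 30.0
```

```bash
python3 go.py .52 .1 .24 -28.2
```

```text
t 4.45 pos [0.4332 0.2988 0.2269] rpy [-1.7997e+02 -1.0000e-02 -2.8120e+01] q [ 56.    6.5 -18.    0.  -65.5   5.9] F [ 1.2  1.2 -2.5] M [0.19 0.01 0.01] open 0.0199 30.0
translation [170.3 134.4 -13.2] rotation [-0.01 -0.    0.02]
```

Call:
arm_command(steps=[{"translation": [34, 27, -13], "rotation": [0, 0, 0], "claw": 10}, {"translation": [68, 54, -13], "rotation": [0, 0, 0], "claw": 10}, {"translation": [102, 81, -13], "rotation": [0, 0, 0], "claw": 10}, {"translation": [136, 108, -13], "rotation": [0, 0, 0], "claw": 10}, {"translation": [170, 134, -13], "rotation": [0, 0, 0], "claw": 10}])

```text
clock: 4.95
tool_pos: [0.5199, 0.0989, 0.2374]
orientation: [180.0, 0.0, -28.1]
force: [0.7, 0.6, -1.8]
opening: 0.0196
gripper_force: 30.0
```

```bash
python3 go.py .53 -.12 .24 -20
```

```text
t 4.95 pos [0.5199 0.0989 0.2374] rpy [ 1.7999e+02  3.0000e-02 -2.8110e+01] q [ 32.    6.4 -16.6  -0.  -67.   29.9] F [ 0.7  0.6 -1.8] M [0.04 0.02 0.05] open 0.0196 30.0
translation [112.1 188.3  -2.6] rotation [ 0.    0.01 -1.62]
```

Call:
arm_command(steps=[{"translation": [22, 38, 0], "rotation": [0, 0, -0.3], "claw": 10}, {"translation": [45, 75, 0], "rotation": [0, 0, -0.6], "claw": 10}, {"translation": [67, 113, 0], "rotation": [0, 0, -1], "claw": 10}, {"translation": [90, 151, 0], "rotation": [0, 0, -1.3], "claw": 10}, {"translation": [112, 188, 0], "rotation": [0, 0, -1.6], "claw": 10}])

```text
clock: 5.45
tool_pos: [0.5295, -0.1198, 0.2373]
orientation: [-180.0, 0.0, -20.1]
force: [1.5, -0.1, -2.4]
opening: 0.0198
gripper_force: 30.0
```

```bash
python3 go.py .4587 -.3042 .24 -12.2
```

```text
t 5.45 pos [ 0.5295 -0.1198  0.2373] rpy [-1.800e+02  4.000e-02 -2.007e+01] q [  7.9   7.7 -15.1  -0.  -67.2  62. ] F [ 1.5 -0.1 -2.4] M [ 0.01 -0.04  0.04] open 0.0198 30.0
translation [ -3.2 197.5  -2.7] rotation [-0.    0.01 -1.57]
```

Call:
arm_command(steps=[{"translation": [0, 40, 0], "rotation": [0, 0, -0.3], "claw": 10}, {"translation": [0, 80, 0], "rotation": [0, 0, -0.7], "claw": 10}, {"translation": [-1, 120, 0], "rotation": [0, 0, -1], "claw": 10}, {"translation": [-2, 160, 0], "rotation": [0, 0, -1.4], "claw": 10}, {"translation": [-3, 197, 0], "rotation": [0, 0, -1.6], "claw": 10}])

```text
clock: 5.95
tool_pos: [0.4582, -0.3033, 0.2372]
orientation: [-180.0, 0.0, -12.1]
force: [1.3, -0.4, -2.3]
opening: 0.0196
gripper_force: 30.0
```

```bash
cat > lk.py <<'E'
import sys;from h import *
k=sys.argv[1];a,_=shot("side","s"+k);b,_=shot("top","t"+k)
cv2.imwrite(f"pics/v{k}.png",np.hstack([cv2.resize(x,(400,400),interpolation=2) for x in(a[20:200,260:440],b[100:280,400:580])])[:,:,::-1])
E
python3 lk.py 2; python3 go.py .4587 -.3042 .17 -12.2
```

```text
t 6.05 pos [ 0.4574 -0.3048  0.2369] rpy [ 1.7999e+02  1.0000e-01 -1.2310e+01] q [-13.2   8.4 -14.3   0.  -67.4  90.9] F [-0.2  0.3 -2.3] M [-0.01  0.14  0.02] open 0.0196 30.0
translation [ 1.3 -0.9 66.9] rotation [ 0.    0.02 -0.02]
```

View pics/v2.png

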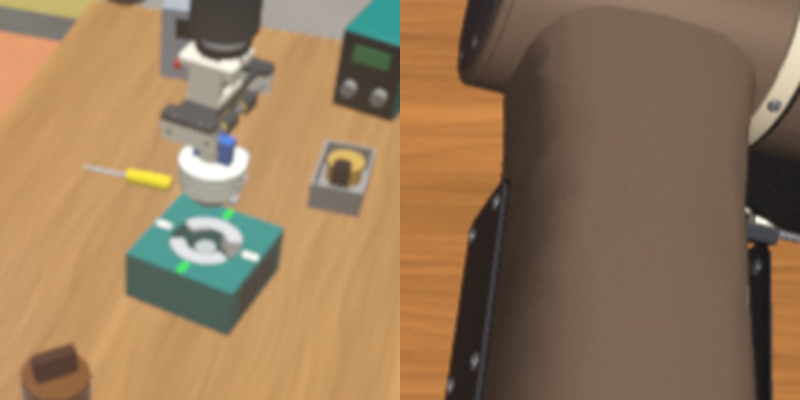

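The side view shows the cartridge hanging upright above the socket, with the arm blocking the top view. I'll measure the drum axis and the socket in the same camera.

```bash
cat > drum.py <<'E'
from h import *
from scipy.optimize import least_squares
p=cv2.imread("pics/s2.png");d=np.load("pics/s2.npy");hsv=cv2.cvtColor(p,cv2.COLOR_BGR2HSV);S,V=[hsv[...,i].astype(int) for i in(1,2)];H=hsv[...,0].astype(int)
P=pts("side",d);tz=ctrl.get_obs()["tool_pos"][2]; q0=np.array([.4574,-.3048])
near=np.hypot(P[...,0]-q0[0],P[...,1]-q0[1])<.07
m=near&(S<70)&(V>90)&(P[...,2]>tz-.044)&(P[...,2]<tz-.010)
print(m.sum(),"z",np.percentile(P[m][:,2],[2,98]))
X=P[m][:,:2];rr=np.hypot(*(X-q0).T);X=X[rr>.04]
f=least_squares(lambda c:np.hypot(X[:,0]-c[0],X[:,1]-c[1])-.048,q0,loss="soft_l1",f_scale=.002);print("drum ctr depth",f.x,len(X),np.abs(f.fun).mean())
# silhouette left/right of the drum: tangent rays
ce=plane("side",[[0,0]],0)  # unused height
# marks in side view
for n,k in(("green",(H>45)&(H<75)&(S>120)&(V>120)),("white",(S<45)&(V>190))):
    k=(k&(np.abs(P[...,2]-.085)<.01)&(np.hypot(P[...,0]-.4587,P[...,1]+.3042)<.09)).astype(np.uint8)
    nl,l,st,c=cv2.connectedComponentsWithStats(k)
    for i in range(1,nl):
        if st[i,4]>8:print(n,st[i,4],c[i].round(1),plane("side",c[i],.085)[0].round(4),P[l==i].mean(0).round(4))
E
python3 drum.py
```

```text
270 z [0.19395131 0.22675952]
drum ctr depth [ 0.45806853 -0.30341089] 264 0.0015983082255444409
green 14 [362.  116.1] [ 0.4447 -0.3764  0.085 ] [ 0.4447 -0.3764  0.085 ]
green 24 [341.6 139.9] [ 0.476  -0.2312  0.085 ] [ 0.4764 -0.2328  0.0836]
white 26 [333.3 120.3] [ 0.5323 -0.3216  0.085 ] [ 0.5326 -0.3225  0.0842]
white 132 [357.1 121.8] [ 0.4528 -0.34    0.085 ] [ 0.4531 -0.3411  0.0842]
white 122 [347.4 134. ] [ 0.4662 -0.2664  0.085 ] [ 0.4667 -0.268   0.0837]
white 29 [372.  134.7] [ 0.3875 -0.2895  0.085 ] [ 0.3877 -0.2906  0.0841]
```

```bash
python3 go.py .459 -.305 .15 -12.2
```

```text
t 6.05 pos [ 0.4574 -0.3048  0.2369] rpy [ 1.7999e+02  1.0000e-01 -1.2310e+01] q [-13.2   8.4 -14.3   0.  -67.4  90.9] F [-0.2  0.3 -2.3] M [-0.01  0.14  0.02] open 0.0196 30.0
translation [ 1.8 -0.2 86.9] rotation [ 0.    0.02 -0.02]
```

Call:
arm_command(steps=[{"translation": [1.8, 0, 20], "rotation": [0, 0, 0], "claw": 10}, {"translation": [1.8, 0, 45], "rotation": [0, 0, 0], "claw": 10}, {"translation": [1.8, 0, 65], "rotation": [0, 0, 0], "claw": 10}, {"translation": [1.8, 0, 70], "rotation": [0, 0, 0], "claw": 10}, {"translation": [1.8, 0, 70], "rotation": [0, 0, 0], "claw": 10}])

```text
clock: 6.55
tool_pos: [0.4609, -0.3019, 0.1669]
orientation: [-180.0, 0.1, -12.1]
force: [0.0, 0.8, -1.4]
opening: 0.0198
gripper_force: 30.0
```

```bash
python3 go.py .459 -.305 .15 -12.2
```

```text
t 6.55 pos [ 0.4609 -0.3019  0.1669] rpy [-1.800e+02  1.100e-01 -1.212e+01] q [-12.9  11.7 -19.9  -0.  -58.5  90.7] F [ 0.   0.8 -1.4] M [-0.11  0.13  0.  ] open 0.0198 30.0
translation [-1.2  3.4 16.9] rotation [-0.    0.02  0.02]
```

Call:
arm_command(steps=[{"translation": [0, 0, 0], "rotation": [0, 0, 0], "claw": 10}, {"translation": [0, 0, 0], "rotation": [0, 0, 0], "claw": 10}])

```text
clock: 6.75
tool_pos: [0.462, -0.3024, 0.1687]
orientation: [180.0, -0.1, -12.1]
force: [-0.1, 0.4, -2.5]
opening: 0.0198
gripper_force: 30.0
```

```bash
python3 go.py .459 -.305 .15 -12.2
```

```text
t 6.75 pos [ 0.462  -0.3024  0.1687] rpy [ 1.7998e+02 -1.1000e-01 -1.2110e+01] q [-12.9  11.6 -19.7   0.  -58.5  90.8] F [-0.1  0.4 -2.5] M [-0.1   0.21 -0.02] open 0.0198 30.0
translation [-2.4  3.1 18.7] rotation [ 0.   -0.02  0.02]
```

Call:
arm_command(steps=[{"translation": [-2.4, 3, 0], "rotation": [0, 0, 0], "claw": 10}, {"translation": [-2.4, 3, 4], "rotation": [0, 0, 0], "claw": 10}, {"translation": [-2.4, 3, 9], "rotation": [0, 0, 0], "claw": 10}, {"translation": [-2.4, 3, 9], "rotation": [0, 0, 0], "claw": 10}])

```text
clock: 7.15
tool_pos: [0.4577, -0.3046, 0.1577]
orientation: [-180.0, 0.1, -12.1]
force: [-0.5, -0.0, -1.8]
opening: 0.0202
gripper_force: 30.0
```

```bash
python3 go.py .459 -.305 .15 -12.2
```

```text
t 7.15 pos [ 0.4577 -0.3046  0.1577] rpy [-1.7998e+02  8.0000e-02 -1.2150e+01] q [-13.2  12.1 -20.7  -0.  -57.3  91.1] F [-0.5 -0.  -1.8] M [-0.06  0.19 -0.04] open 0.0202 30.0
translation [1.4 0.1 7.7] rotation [-0.    0.02  0.01]
```

Call:
arm_command(steps=[{"translation": [1, 0, 3], "rotation": [0, 0, 0], "claw": 10}, {"translation": [1, 0, 6], "rotation": [0, 0, 0], "claw": 10}, {"translation": [1, 0, 9], "rotation": [0, 0, 0], "claw": 10}, {"translation": [1, 0, 10], "rotation": [0, 0, 0], "claw": 10}, {"translation": [1, 0, 10], "rotation": [0, 0, 0], "claw": 10}])

```text
clock: 7.65
tool_pos: [0.4591, -0.3049, 0.1483]
orientation: [-180.0, 0.0, -12.1]
force: [0.1, -0.0, -1.4]
opening: 0.0197
gripper_force: 30.0
```

```bash
python3 go.py .459 -.305 .132 -12.2
```

```text
t 7.65 pos [ 0.4591 -0.3049  0.1483] rpy [-1.800e+02  3.000e-02 -1.213e+01] q [-13.2  12.7 -21.3  -0.  -56.   91.1] F [ 0.1 -0.  -1.4] M [-0.06  0.17 -0.03] open 0.0197 30.0
translation [-0.1  0.1 16.3] rotation [-0.    0.01  0.01]
```

Call:
arm_command(steps=[{"translation": [0, 0, 4], "rotation": [0, 0, 0], "claw": 10}, {"translation": [0, 0, 7], "rotation": [0, 0, 0], "claw": 10}, {"translation": [0, 0, 10], "rotation": [0, 0, 0], "claw": 10}, {"translation": [0, 0, 13], "rotation": [0, 0, 0], "claw": 10}, {"translation": [0, 0, 15], "rotation": [0, 0, 0], "claw": 10}])

```text
clock: 8.15
tool_pos: [0.4598, -0.3052, 0.1344]
orientation: [180.0, -0.1, -12.1]
force: [-2.0, 2.1, 8.6]
opening: 0.0199
gripper_force: 30.0
```

```bash
python3 go.py .459 -.305 .132 -12.2
```

```text
t 8.15 pos [ 0.4598 -0.3052  0.1344] rpy [ 1.7997e+02 -8.0000e-02 -1.2100e+01] q [-13.2  13.5 -22.3   0.  -54.1  91.1] F [-2.   2.1  8.6] M [ 0.82  0.85 -0.02] open 0.0199 30.0
translation [-0.8 -0.1  2.4] rotation [ 0.01 -0.02  0.02]
```

Call:
arm_command(steps=[{"translation": [0, 0, 2.5], "rotation": [0, 0, 0], "claw": 10}, {"translation": [0, 0, 2.5], "rotation": [0, 0, 1], "claw": 10}, {"translation": [0, 0, 2.5], "rotation": [0, 0, 2], "claw": 10}, {"translation": [0, 0, 2.5], "rotation": [0, 0, 3], "claw": 10}, {"translation": [0, 0, 2.5], "rotation": [0, 0, 4], "claw": 10}])

```text
clock: 8.65
tool_pos: [0.4604, -0.3057, 0.1327]
orientation: [180.0, -0.2, -32.3]
force: [-0.3, -0.4, 8.9]
opening: 0.0199
gripper_force: 30.0
```

```bash
python3 go.py .459 -.305 .132 -102.2
```

```text
t 8.65 pos [ 0.4604 -0.3057  0.1327] rpy [179.99  -0.18 -32.28] q [-13.2  13.7 -22.4   0.1 -53.8  70.9] F [-0.3 -0.4  8.9] M [0.07 0.61 0.06] open 0.0199 30.0
translation [-1.6  0.2  0.7] rotation [-0.02 -0.03 13.98]
```

Call:
arm_command(steps=[{"translation": [-0.5, 0, 0.5], "rotation": [0, 0, 1.3], "claw": 10}, {"translation": [-0.5, 0, 0.5], "rotation": [0, 0, 2.6], "claw": 10}, {"translation": [-0.5, 0, 0.5], "rotation": [0, 0, 4], "claw": 10}, {"translation": [-0.5, 0, 0.5], "rotation": [0, 0, 5.3], "claw": 10}, {"translation": [-0.5, 0, 0.5], "rotation": [0, 0, 6.6], "claw": 10}])

```text
clock: 9.15
tool_pos: [0.4602, -0.3056, 0.1323]
orientation: [-179.9, -0.2, -65.3]
force: [-1.0, -0.1, 9.6]
opening: 0.0202
gripper_force: 30.0
```

```bash
python3 go.py .459 -.305 .132 -102.2
```

```text
t 9.15 pos [ 0.4602 -0.3056  0.1323] rpy [-179.89   -0.18  -65.34] q [-13.2  13.6 -22.5   0.1 -53.7  37.8] F [-1.  -0.1  9.6] M [-0.08  0.51  0.06] open 0.0202 30.0
translation [-1.   0.8  0.3] rotation [-0.03 -0.03  7.37]
```

Call:
arm_command(steps=[{"translation": [0, 0, 0.3], "rotation": [0, 0, 1.5], "claw": 10}, {"translation": [0, 0, 0.3], "rotation": [0, 0, 3], "claw": 10}, {"translation": [0, 0, 0.3], "rotation": [0, 0, 4.5], "claw": 10}, {"translation": [0, 0, 0.3], "rotation": [0, 0, 6], "claw": 10}, {"translation": [0, 0, 0.3], "rotation": [0, 0, 7.4], "claw": 10}])

```text
clock: 9.65
tool_pos: [0.4602, -0.3056, 0.132]
orientation: [-179.8, -0.1, -102.4]
force: [-0.2, -0.5, 9.8]
opening: 0.0197
gripper_force: 30.0
```

```bash
python3 go.py .459 -.305 .132 -102.2; python3 lk.py 3
```

```text
t 9.65 pos [ 0.4602 -0.3056  0.132 ] rpy [-1.7981e+02 -8.0000e-02 -1.0238e+02] q [-13.2  13.7 -22.5   0.1 -53.6   0.8] F [-0.2 -0.5  9.8] M [0.02 0.52 0.02] open 0.0197 30.0
translation [-0.3  1.2  0. ] rotation [-0.04 -0.02 -0.04]
```

View pics/v3.png

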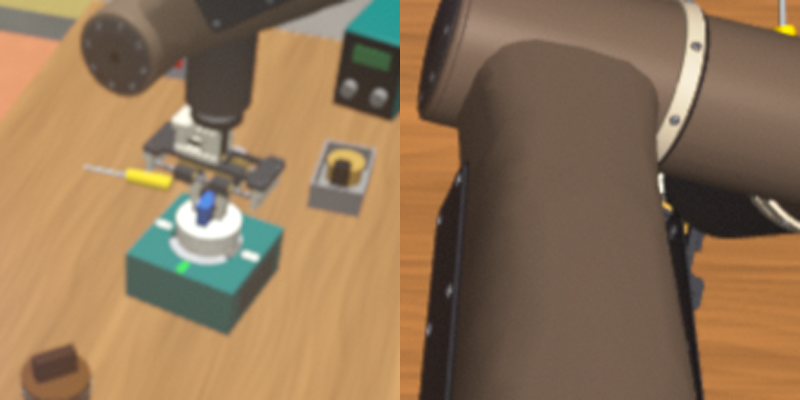

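The side view shows the drum seated on the box at crop (208,225), with the bar pointing at the green mark (182,267). I'm easing up on the spring, then releasing.

Call:
arm_command(steps=[{"translation": [0, 0, -3], "rotation": [0, 0, 0], "claw": 10}, {"translation": [0, 0, -6], "rotation": [0, 0, 0], "claw": 10}, {"translation": [0, 0, -7], "rotation": [0, 0, 0], "claw": 10}, {"translation": [0, 0, -7], "rotation": [0, 0, 0], "claw": 10}])

```text
clock: 10.15
tool_pos: [0.4602, -0.3055, 0.1389]
orientation: [-179.8, -0.1, -102.1]
force: [0.2, -0.8, 5.7]
opening: 0.0201
gripper_force: 30.0
```

Call:
arm_command(steps=[{"translation": [0, 0, 0], "rotation": [0, 0, 0], "claw": 70}, {"translation": [0, 0, 0], "rotation": [0, 0, 0], "claw": 70}, {"translation": [0, 0, 0], "rotation": [0, 0, 0], "claw": 70}, {"translation": [0, 0, 0], "rotation": [0, 0, 0], "claw": 70}, {"translation": [0, 0, 0], "rotation": [0, 0, 0], "claw": 70}])

```text
clock: 10.65
tool_pos: [0.4587, -0.3046, 0.137]
orientation: [180.0, 0.0, -102.1]
force: [-0.0, 0.8, -0.9]
opening: 0.0545
gripper_force: 0.0
```

Call:
arm_command(steps=[{"translation": [0, 0, -10], "rotation": [0, 0, 0], "claw": 70}, {"translation": [0, 0, -30], "rotation": [0, 0, 0], "claw": 70}, {"translation": [0, 0, -60], "rotation": [0, 0, 0], "claw": 70}, {"translation": [0, 0, -100], "rotation": [0, 0, 0], "claw": 70}, {"translation": [0, 0, -130], "rotation": [0, 0, 0], "claw": 70}])

```text
clock: 11.15
tool_pos: [0.4591, -0.305, 0.2705]
orientation: [-179.9, -0.0, -102.1]
force: [0.7, -0.2, -0.2]
opening: 0.0698
gripper_force: 0.0
```

```bash
python3 go.py .53 -.1 .26 -80
```

```text
t 11.15 pos [ 0.4591 -0.305   0.2705] rpy [-1.7988e+02 -4.0000e-02 -1.0212e+02] q [-13.2   7.3 -11.2   0.  -71.4   1.1] F [ 0.7 -0.2 -0.2] M [-0.03 -0.08  0.01] open 0.0698 0.0
translation [-215.4  -26.3   10.4] rotation [-0.02 -0.01 -4.42]
```

Moving aside so the top camera can see the socket.

Call:
arm_command(steps=[{"translation": [-215, -26, 0], "rotation": [0, 0, -4], "claw": 70}, {"translation": [-215, -26, 0], "rotation": [0, 0, -4], "claw": 70}, {"translation": [-215, -26, 0], "rotation": [0, 0, -4], "claw": 70}, {"translation": [-215, -26, 0], "rotation": [0, 0, -4], "claw": 70}, {"translation": [-215, -26, 0], "rotation": [0, 0, -4], "claw": 70}])

```text
clock: 11.65
tool_pos: [0.5305, -0.0966, 0.2682]
orientation: [-179.9, 0.0, -82.0]
force: [-0.0, -0.2, -0.5]
opening: 0.0701
gripper_force: 0.0
```

```bash
python3 lk.py 4
python3 - <<'E'
from h import *
p=cv2.imread("pics/t4.png");hsv=cv2.cvtColor(p,cv2.COLOR_BGR2HSV);P=pts("top",np.load("pics/t4.npy"));H,S=[hsv[...,i].astype(int) for i in(0,1)]
near=np.hypot(P[...,0]-.459,P[...,1]+.305)<.07
m=near&(H>100)&(H<130)&(S>120)&(P[...,2]>.16)
print(m.sum(),np.percentile(P[m][:,2],[5,50,95]))
q=plane("top",np.argwhere(m)[:,::-1],.174);e,w=np.linalg.eigh(np.cov(q[:,:2].T));print(q.mean(0),np.degrees(np.arctan2(w[1,1],w[0,1])),np.sqrt(12*e))
E
```

```text
314 [0.16722169 0.17299508 0.17582283]
[ 0.45638932 -0.30367794  0.174     ] 79.22462015349416 [0.02071392 0.06159968]
```

View pics/v4.png

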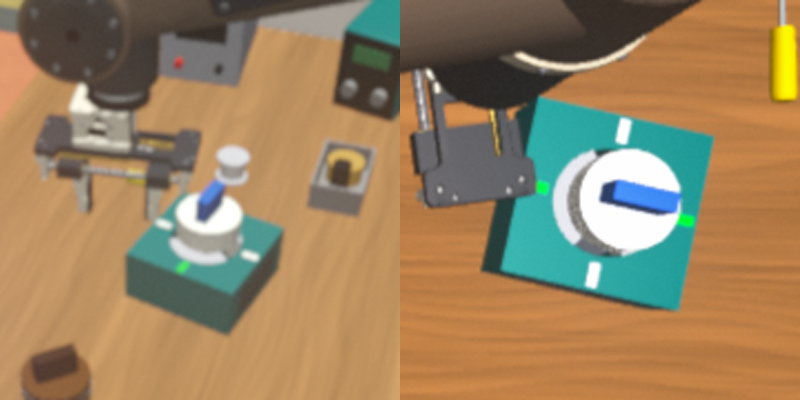

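The bar lies along the green marks at 79° (the marks are at 78°). Its top is at 0.173 m, which matches the expected locked height of 0.174 m. The arm is clear of everything.

```bash
python3 -c "from plant import ctrl; print(ctrl.close_job())"
```

```text
the job is handed in; nothing more can be done
None
```

The fresh white cartridge is in the socket and locked: its bar is within about 2° of the green marks and it sits at the 19 mm locked depth. The gripper has let go and is clear, the spent and green cartridges were left alone, and the job was handed in at about 12 s.

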